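# Hang the thermometer in the proving cabinet

### The arm

A 6-joint arm with a two-finger parallel gripper is mounted at the origin on a cart in front of the work surface, level with it; the furniture and walls round the work are solid. World frame = base frame: x ahead of the robot, y to its left, z up, the work surface at z = 0. Lengths are in m, angles in rad, forces in N, time in s.
With the tool pointing down it reaches from about 0.3 to 0.95 m from the base axis. Payload 3.1 kg.
Tool frame: the origin (TCP) lies at the very end of the fingers, on their centre line; the grasp point (between the pads) lies 19 mm behind it; z points along the fingers, y is the line along which they close (so a half turn about z gives the same grasp; the last joint's range is limited). The gripper opens to 85 mm and grips with 20 to 120 N. Pads are 22 mm wide; open, the fingers measure 114 mm over their backs; the gripper's body (76 mm by 85 mm) begins 54 mm behind the grasp point. The pads swing forward as they close: fully open they stand 13 mm farther back than shut.
Start: joints at [1.102, 0.308, 1.634, -0, 1.2, -0.07], TCP at [0.243, 0.576, 0.231] pointing down, gripper open.
Joint ranges: [-3.06, 3.06], [-0.79, 1.96], [0.05, 2.63], [-1.19, 4.34], [0.05, 2.64], [-2.94, 2.94]. Speed limits (rad/s): [2.79, 2.79, 3.14, 3.14, 3.14, 3.14].

### API

Orientations are given as a unit quaternion [x, y, z, w].
In Python, from bench import bot gives the robot as it stands.
- The arm moves only by the tool servo_tool, never from a script. Its arguments are lists of equal length, an entry for each row: "jaw": the gripper command: -1 is fully open, 1 is shut, values between are in proportion; "linear": the shift along the world's x, y, z in cm, a list of three; "twist": the turn about the world's z in rad. In form: {"jaw": [jaw, ...], "linear": [[tx, ty, tz], ...], "twist": [twist, ...]}. A call has 1 to 10 rows; each row shifts and turns the commanded pose from where the row before left it; what a row does not reach is not made up. A row lasts 1/10 s, in which the tool goes at most 50 mm and 8.59 degrees, less where a joint would pass 70% of its speed; a pose out of reach is approached as far as the arm can. A call with a gripper value outside its range is refused whole. The fingers move at their own pace and stop on an object; "force" is the grip in N (left out, the last holds). Time passes only in rows, so rows that do not move let the fingers close. It gives the time, the measured TCP pose, the force, the opening and the grip force at its end, in the units of the state.
- bot.get_obs(): the state, without advancing time (a new reading comes with each control period).
- bot.snapshot(name): name is "scene" or "top" or "wrist"; returns (picture, depth): 480x640x3 uint8, red, green, blue; 480x640 float32, m along the optical axis (not along the pixel's ray), 0 where there is no reading.
- bot.camera_info(name): a dict with "camera_matrix" (3x3 intrinsics, pixels), "cam_to_world" (4x4, takes a point from camera to world coordinates). Camera axes: x right, y down, z forward; pixel columns grow to the right and rows downward; lengths in m; the calibration is good to about 2 mm. The wrist camera is an equidistant fisheye: a pixel r from the principal point sees the ray r / f radians off the axis. A picture is of the moment at which its call begins: read the wrist's pose just before it. camera_info takes no time and is no camera call; for the wrist camera it gives the pose at the moment of the call.
- bot.finish_job(): hands the job in; it is judged then, once.
The state is a dict: "time_s": time; "joint_pos": joint angles; "joint_vel": joint speeds; "tau": joint torques, N m; "tcp_pos": TCP position; "orientation": TCP orientation; "ft_force": force on the tool from outside, world axes, zero at the start; "moment": the same for the moment, N m; "opening": finger opening in m; "finger_force": force on a finger pad.
Only numpy, scipy, OpenCV 4.12 (cv2) and the standard library are available. Lean on these libraries where they do the work, as an engineer would, in place of code of your own. Each camera call takes 0.05 s, during which the arm holds its last target. There are 200 camera calls.

### The job

Take the dial thermometer by its black head, lower it through the hole in the proving cabinet's roof and hang its rear clip on the steel rail inside, dial to the clear front. Nobody measured how the board and rail inside were set, so feel your way gently: touch the board, slide the clip down along it behind the rail until the rail carries it, and only then let go, without dropping it. Touch the roof frame with nothing, and leave the jam jar, mug and glass where they are.

Things in the scene. Friction and masses are not known exactly. Their poses are not given: they have to be found in the camera images.
- thermometer: Loose steel dial thermometer, about 0.16 kg, 120 mm tall, standing upright. Origin on the underside of its foot, z up, x from the dial face towards the back. Foot plate x -22..31, y +-30 mm, 4 thick; dial case 60 mm in diameter about z = 36, x -12..2; neck y +-13, x -12..0.
- head (a point): Middle of the thermometer's black grip head, at x -6, y 0, z 100 mm of the thermometer, same axes. The head is 14 mm (x) by 24 mm (y, pinch it across this) by 45 mm high (thermometer z 75..120).
- clip (a point): The thermometer's rear clip: this point is under its bridge (thermometer x 15, y 0, z 70 mm, same axes). The bridge (y +-15) runs back from the neck; its flat underside at z 70 comes to rest on the rail. From its end a tongue hangs down: thermometer x 27..31, y +-15, tip at z 54. Rear of tongue and rear edge of foot are level at x 31.
- cabinet: Fixed wooden proving cabinet with a clear front, 150 (x) x 190 (y) x 150 mm (z), walls 8, floor top at z 10. Origin at the centre of its underside, x towards its back, z up. An upright grey board (y +-82, z 14..134) stands inside before the back wall; its front face was set somewhere from x 39 to x 55 mm, not reported. Board and rail are rigid.
- rail_nominal (a point): NOT the true rail, only the middle of its range of settings: cabinet x 36, y 0, z 96 mm, cabinet's axes. The rail is a level steel bar along y, 8 mm thick, before the board with a 7 mm gap between them for the tongue; free over y +-46 between brackets that stand 15 mm off the board. Its top was set somewhere from cabinet z 90 to 110 mm, not reported; in x it goes with the board.
- roof_frame: Roof of the cabinet, 8 mm thick, top at z 150 mm, origin and axes as the cabinet's. It frames the hole, x -60..60, y +-70 mm. Nothing may touch it. With the thermometer's underside 60 to 74 mm above the cabinet's, its foot passes back under the rail and its tongue over it, at any setting; before that keep it clear in front of the rail. Hung, its underside is 20 to 40 mm up and the foot leans on the board.
- jam_jar: jam jar with red lid, 65 x 69 x 86 mm, bystander; origin under its centre
- mug: white mug with blue pattern, 82 x 114 x 91 mm, bystander; origin under its centre
- glass: clear drinking glass, 70 mm wide and 139 tall, bystander; origin under its centre
There are look-alikes about, which are no part of the job. Leave any green look-alike of the thermometer alone.

How it is judged:
On the way, in this order (a step that is already met when the one before it is completed fails the run):
1. the thermometer is held in the gripper, its foot higher than the roof of the cabinet (height (world z) of thermometer above 0.15 m and contact force between the fingers and thermometer above 1 N), for 0.1 s.
2. still held, it is down inside the cabinet (foot 14 to 46 mm above the cabinet's underside) and bears on the cabinet's board or rail (z of thermometer in the frame of cabinet between 0.014 and 0.046 m and horizontal distance between thermometer and cabinet below 0.06 m and contact force between thermometer and cabinet above 0.5 N and contact force between the fingers and thermometer above 1 N), for 0.1 s.
At the end, for the whole second after the job is handed in: the thermometer hangs still on the rail inside the cabinet: carried by the cabinet, foot 14 to 46 mm above the level of the cabinet's underside (so off its floor), origin 0 to 30 mm behind and within 40 mm beside the cabinet's centre, upright within 0.15 rad, dial to the front within 0.25 rad (z of thermometer in the frame of cabinet between 0.014 and 0.046 m and x of thermometer in the frame of cabinet between 0 and 0.03 m and y of thermometer in the frame of cabinet between -0.04 and 0.04 m and angle between thermometer's own z axis and vertical below 0.15 rad and angle between the x axis of thermometer and the x axis of cabinet, either way round below 0.25 rad and contact force between thermometer and cabinet above 0.3 N and linear speed of thermometer below 0.02 m/s); the robot touches nothing.
It fails at once if anything touches the roof frame (over 0.5 N) (contact force between roof_frame and anything else above 0.5 N).
It fails at once if the thermometer is pressed against the cabinet, its board or rail with more than 20 N (contact force between thermometer and cabinet above 20 N).
It fails at once if the fingers or the arm press on the cabinet (over 5 N) (contact force between any of the arm, the fingers and cabinet above 5 N).
It fails at once if the thermometer is dropped (falls freely by more than about 6 mm) (linear speed of thermometer above 0.35 m/s and contact force between the fingers and thermometer below 0.05 N).
It fails at once if the jam jar, mug or glass is moved more than 15 mm (distance of any of jam_jar, mug, glass from where it was at the start of the episode above 0.015 m).
It also fails if it takes over 58 s, if anything falls off the work surface, if the arm or the gripper's body presses on something with over 40 N, if the wrist force passes 120 N, or if a joint passes its speed limit or range.

## Working session

There is one attempt and no reset: what is moved stays moved. The work goes in short steps, Python scripts to look and compute and a tool call to move; the robot and the scene stay as the last step left them, time stands still between calls to the robot, and variables do not carry over. Pictures are saved under pics/ and viewed, at most 10 in all, crops included, and the job is handed in when it is done.

Besides the shell and the picture viewer there is one more tool, called after "Emit:" as name(argument=value, ...), one argument or row to a line, values as JSON. servo_tool: Moves the arm, as the interface text tells. Its arguments: {"type":"object","properties":{"jaw":{"type":"array","items":{"type":"number"}},"linear":{"type":"array","items":{"type":"array","items":{"type":"number"}}},"twist":{"type":"array","items":{"type":"number"}},"force":{"type":"number"}},"required":["jaw","linear","twist"]}

```bash
mkdir -p pics; cat > h.py <<'E'
import numpy as np,cv2
from bench import bot
def snap(n):
    ci=bot.camera_info(n); p,d=bot.snapshot(n); return p,d,np.array(ci["camera_matrix"]),np.array(ci["cam_to_world"])
def pts(d,K,T):
    v,u=np.mgrid[:d.shape[0],:d.shape[1]]
    P=np.stack([(u-K[0,2])/K[0,0]*d,(v-K[1,2])/K[1,1]*d,d],-1)
    W=P@T[:3,:3].T+T[:3,3]; W[d==0]=np.nan; return W
E
python3 - <<'E'
from h import *
for n in("scene","top"):
    p,d,K,T=snap(n); cv2.imwrite(f"pics/{n}1.png",p[:,:,::-1]); np.savez(n,p=p,d=d,K=K,T=T); print(n,K.tolist(),T.round(3).tolist())
o=bot.get_obs(); print(o)
E
```

```text
scene [[475.96352867709095, 0.0, 313.5802819322373], [0.0, 475.96352867709095, 237.49808969249708], [0.0, 0.0, 1.0]] [[0.808, -0.38, 0.45, 0.031], [-0.589, -0.513, 0.625, -0.891], [-0.007, -0.77, -0.638, 0.774], [0.0, 0.0, 0.0, 1.0]]
top [[604.3876252428794, 0.0, 319.81915322390086], [0.0, 604.3876252428794, 242.73382445700315], [0.0, 0.0, 1.0]] [[0.128, -0.801, 0.584, -0.466], [-0.992, -0.106, 0.073, -0.354], [0.003, -0.589, -0.808, 1.441], [0.0, 0.0, 0.0, 1.0]]
{'time_s': 0.1, 'joint_pos': array([ 1.10229108e+00,  3.08881329e-01,  1.63505857e+00,  5.59811859e-06,
        1.19972870e+00, -6.96832193e-02]), 'joint_vel': array([ 0.00037332, -0.00182425, -0.00204233, -0.00015736,  0.00025986,
        0.00088699]), 'tau': array([-2.50481116e-04, -4.16405475e+01, -2.77644235e+01, -1.00628216e-05,
        4.00814752e-03,  1.78703335e-06]), 'tcp_pos': array([0.24238259, 0.57527259, 0.23018505]), 'orientation': array([ 1.98092942e-01,  9.80182692e-01, -9.99925024e-04, -2.78467403e-04]), 'ft_force': array([ 0.15327163,  0.0672498 , -0.52942658]), 'moment': array([-0.00784184, -0.03450764, -0.04113804]), 'finger_force': 0.0, 'opening': 0.08583271084833001}
```

View pics/scene1.png

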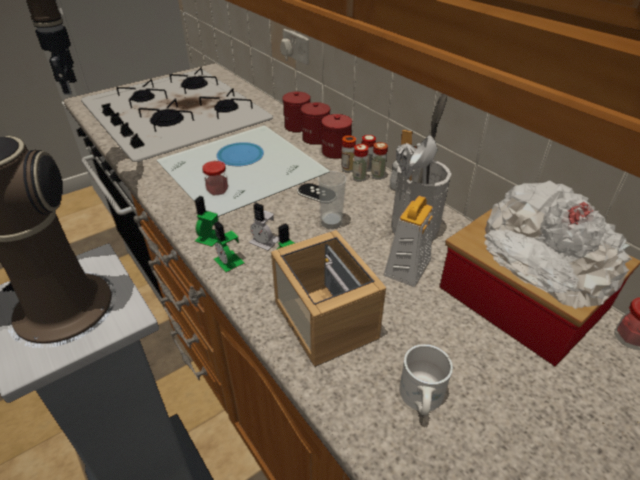

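View pics/top1.png

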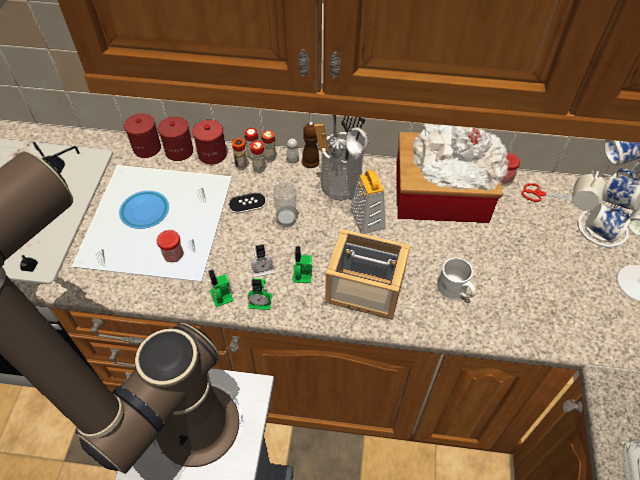

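Candidates for the thermometer (top image): grey one at (262,260); green ones at (220,288), (259,294) and (303,265). In the scene image the grey one is at (263,225). I choose the grey and check it in a crop, while measuring.

```bash
python3 - <<'E'
from h import *
out=[]
S={n:dict(np.load(n+".npz")) for n in("scene","top")}
c1=cv2.resize(S["top"]["p"][225:315,200:330],None,fx=4.5,fy=4.5,interpolation=2)[:400]
c2=cv2.resize(S["scene"]["p"][190:280,190:310],None,fx=4.5,fy=4.5)[:400]
c2=c2[:, :c1.shape[1]]
c=np.hstack([cv2.resize(c1,(400,277)),cv2.resize(c2,(400,300))[:277]])
cv2.imwrite("pics/crop1.png",c[:,:,::-1])
for n in S:
    s=S[n];W=pts(s["d"],s["K"],s["T"]); p=s["p"].astype(int)
    sl=(slice(235,280),slice(240,285)) if n=="top" else (slice(195,255),slice(238,285))
    w=W[sl].reshape(-1,3); q=p[sl].reshape(-1,3)
    g=(q.max(1)-q.min(1)<40)
    blk=g&(q.max(1)<70)&(w[:,2]>0.07)&(w[:,2]<.13)
    b=w[blk]; print(n,"black",len(b),np.nanmedian(b,0).round(4),np.nanpercentile(b,[3,97],axis=0).round(3).tolist())
    fx=w[(w[:,2]>.01)&(w[:,2]<.072)&g]; print("body",len(fx),np.nanpercentile(fx,[3,50,97],axis=0).round(3).tolist())
    # roof top
    m=(abs(W[...,2]-.15)<.005)&(W[...,0]>.2)&(W[...,0]<.65)&(W[...,1]<.1)
    k,lab,st,ce=cv2.connectedComponentsWithStats(m.astype(np.uint8))
    for i in np.argsort(-st[1:,4])[:3]+1:
        r=W[lab==i]; print("roof",st[i].tolist(),r[:,2].mean().round(4),[np.round(x,4) for x in cv2.minAreaRect(r[:,:2].astype(np.float32)*1000)])
E
```

```text
scene black 246 [ 0.4546 -0.0854  0.1036] [[0.45, -0.184, 0.08], [0.465, -0.069, 0.122]]
body 381 [[0.443, -0.102, 0.013], [0.456, -0.081, 0.045], [0.494, -0.053, 0.069]]
roof [271, 230, 115, 88, 2654] 0.1502 [array([ 435.5646, -368.1363]), array([193.4375, 151.3403]), np.float64(80.5512)]
roof [398, 221, 8, 7, 29] 0.1497 [array([ 646.5264, -354.5544]), array([ 5.2527, 19.0199]), np.float64(12.5618)]
top black 95 [ 0.452  -0.0762  0.1048] [[0.444, -0.085, 0.074], [0.459, -0.067, 0.122]]
body 252 [[0.441, -0.1, 0.014], [0.452, -0.075, 0.045], [0.47, -0.048, 0.071]]
roof [326, 229, 84, 62, 1355] 0.1491 [array([ 432.9937, -367.6023]), array([190.1445, 155.7035]), np.float64(80.9722)]
roof [605, 218, 23, 8, 64] 0.1485 [array([  642.4512, -1027.2113]), array([14.6186, 61.0618]), np.float64(0.144)]
roof [366, 195, 9, 3, 19] 0.1491 [array([ 645.5768, -356.1624]), array([ 7.474 , 22.6957]), np.float64(5.7627)]
```

View pics/crop1.png

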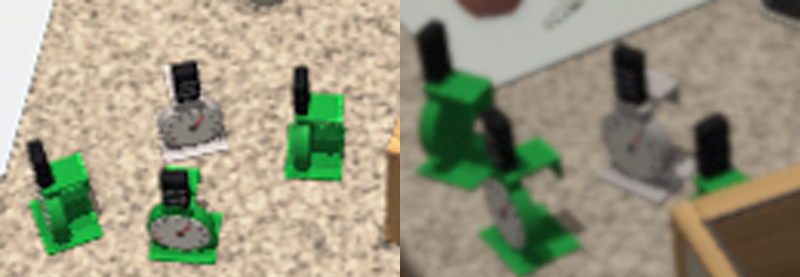

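The crop confirms it: the steel thermometer is the grey one at top (262,260), with its dial to the robot. The other three are green. Next I move above it for a wrist view.

Emit:
servo_tool(
  jaw=[-1, -1, -1, -1, -1, -1, -1, -1, -1],
  linear=[
    [1, -3.5, 1],
    [1.3, -4, 1],
    [1.3, -4, 1],
    [1.3, -4, 1],
    [1.3, -4, 1],
    [1.3, -4, 1],
    [1.3, -4, 1],
    [1.3, -4, 0],
    [1.3, -4, 0],
  ],
  twist=[0.03, 0.03, 0.03, 0.03, 0.03, 0.03, 0.03, 0.03, 0.03],
)

```text
time_s: 1.0
tcp_pos: [0.3569, 0.2194, 0.3015]
orientation: [0.063, 0.998, 0.0, 0.0]
ft_force: [0.6, -0.1, -0.6]
opening: 0.0855
finger_force: 0.0
```

Emit:
servo_tool(
  jaw=[-1, -1, -1, -1, -1, -1, -1, -1, -1, -1],
  linear=[
    [1.2, -4, 0],
    [1.2, -4, 0],
    [1.2, -4, 0],
    [1.2, -4, 0],
    [1.2, -4, 0],
    [1.2, -4, 0],
    [1.2, -4, 0],
    [0.6, -2, 0],
    [0, 0, 0],
    [0, 0, 0],
  ],
  twist=[0.02, 0.02, 0.02, 0.02, 0.02, 0.02, 0.02, 0, 0, 0],
)

```text
time_s: 2.0
tcp_pos: [0.4462, -0.0789, 0.3007]
orientation: [-0.005, 1.0, 0.001, -0.001]
ft_force: [1.0, -0.3, 0.2]
opening: 0.0852
finger_force: 0.0
```

```bash
python3 - <<'E'
from h import *
p,d,K,T=snap("wrist"); cv2.imwrite("pics/w1.png",p[:,:,::-1]); np.savez("w1",p=p,d=d,K=K,T=T); print(K.tolist(),T.round(4).tolist()); print(bot.get_obs()["tcp_pos"])
E
```

```text
[[371.64829954431775, 0.0, 319.47476356714253], [0.0, 371.64829954431775, 234.01180046005766], [0.0, 0.0, 1.0]] [[-0.0102, 0.9448, 0.3274, 0.3624], [0.9999, 0.0096, 0.0036, -0.0799], [0.0003, 0.3274, -0.9449, 0.4436], [0.0, 0.0, 0.0, 1.0]]
[ 0.44611927 -0.07831301  0.30078265]
```

View pics/w1.png

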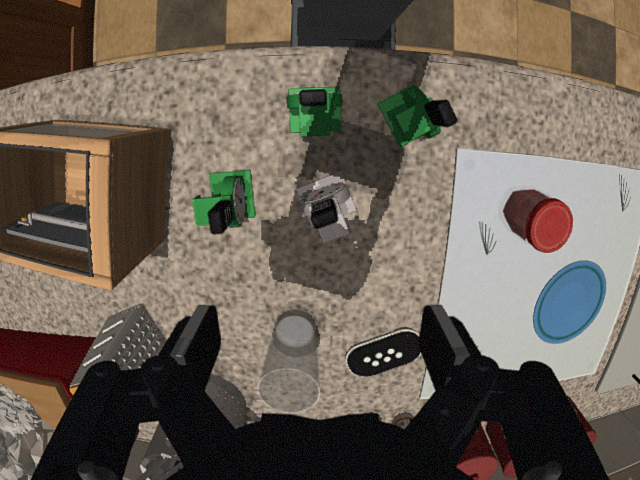

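The wrist view shows the grey thermometer's black head at (324,211) with its bridge at (333,228). The nearest green one is at (228,205), and the cabinet is on the left.

```bash
cat >> h.py <<'E'
def wpts(d,K,T):
    v,u=np.mgrid[:d.shape[0],:d.shape[1]]; x=(u-K[0,2])/K[0,0]; y=(v-K[1,2])/K[0,0]
    r=np.hypot(x,y)+1e-9; k=np.tan(r)/r
    W=np.stack([x*k*d,y*k*d,d],-1)@T[:3,:3].T+T[:3,3]; W[d==0]=np.nan; return W
def rects(W,lo,hi,box,name,p=None,cond=None,n=2):
    m=(W[...,2]>lo)&(W[...,2]<hi)&(W[...,0]>box[0])&(W[...,0]<box[1])&(W[...,1]>box[2])&(W[...,1]<box[3])
    if cond is not None: m&=cond
    k,lab,st,ce=cv2.connectedComponentsWithStats(m.astype(np.uint8))
    for i in np.argsort(-st[1:,4])[:n]+1:
        r=W[lab==i]; q=cv2.minAreaRect(r[:,:2].astype(np.float32)*1000)
        print(name,st[i].tolist(),"mean",r.mean(0).round(4),"rect",np.round(q[0],1),np.round(q[1],1),round(q[2],1))
E
python3 - <<'E'
from h import *
s=dict(np.load("w1.npz")); W=wpts(s["d"],s["K"],s["T"]); p=s["p"].astype(int)
dk=p.max(-1)<75
bx=(.38,.54,-.16,0)
rects(W,.113,.13,bx,"headtop",cond=dk)
rects(W,.066,.082,bx,"bridge",cond=~dk)
rects(W,.003,.012,bx,"foot")
rects(W,.05,.13,(.3,.6,-.25,0.05),"tops",n=6,cond=dk)
rects(W,.143,.157,(.3,.6,-.5,-.2),"roof")
for n in("scene","top"):
    s=dict(np.load(n+".npz")); V=pts(s["d"],s["K"],s["T"]); q=s["p"].astype(int)
    g=(q.max(-1)-q.min(-1)<35)
    rects(V,.112,.13,bx,n+" headtop",cond=q.max(-1)<75); rects(V,.066,.08,bx,n+" bridge",cond=g&(q.max(-1)>80)); rects(V,.0025,.01,(.41,.5,-.13,-.04),n+" foot",cond=g)
E
```

```text
headtop [311, 207, 27, 22, 395] mean [ 0.4591 -0.0749  0.1194] rect [460.  -74.5] [14.3 24. ] 19.7
bridge [318, 197, 31, 46, 531] mean [ 0.4819 -0.0629  0.0752] rect [474.3 -68.3] [42.9 30.3] 20.1
bridge [299, 128, 10, 8, 68] mean [ 0.3834 -0.0954  0.0752] rect [383.8 -95.2] [7.1 9. ] 0.3
foot [297, 171, 50, 29, 434] mean [ 0.4507 -0.0776  0.0043] rect [451.9 -77.5] [17.7 60.1] 19.1
foot [339, 198, 18, 18, 175] mean [ 0.4787 -0.0444  0.0044] rect [478.3 -44.7] [17.8 18.7] 26.4
tops [391, 89, 66, 52, 1439] mean [0.3622 0.0228 0.0877] rect [367.1  19.8] [52.5 43.8] 30.0
tops [299, 89, 32, 47, 1009] mean [ 0.3638 -0.0824  0.0943] rect [366.1 -83.1] [46.7 26.3] 13.0
tops [208, 190, 32, 44, 830] mean [ 0.4629 -0.1733  0.0983] rect [ 468.6 -178. ] [41.1 18.8] 4.1
tops [311, 195, 27, 34, 660] mean [ 0.457  -0.0752  0.1082] rect [465.9 -72. ] [28.4 24.3] 22.4
tops [330, 93, 10, 14, 106] mean [ 0.3517 -0.0641  0.0561] rect [351.  -64.5] [13.9  9.7] 0.9
tops [300, 203, 5, 9, 30] mean [ 0.466  -0.0977  0.0539] rect [466.7 -98.1] [ 4.2 10.6] 82.0
roof [0, 131, 116, 160, 6605] mean [ 0.441  -0.31
[... 530 characters left out ...]
[64.1 67.5] 21.4
scene foot [258, 258, 3, 3, 5] mean [ 0.4214 -0.1253  0.0031] rect [ 420.9 -124.3] [6.6 4.9] 58.5
top headtop [256, 245, 8, 6, 34] mean [ 0.4535 -0.0755  0.1176] rect [453.4 -76.1] [15.9 21.1] 24.7
top headtop [262, 251, 1, 1, 1] mean [ 0.4447 -0.0837  0.114 ] rect [444.7 -83.7] [0. 0.] 0.0
top bridge [253, 246, 10, 15, 33] mean [ 0.4616 -0.0604  0.0727] rect [464.  -58.2] [55.5 14. ] 37.7
top bridge [264, 252, 3, 7, 10] mean [ 0.4596 -0.086   0.0726] rect [459.2 -86.5] [ 5.2 18.3] 86.4
top foot [252, 267, 22, 9, 53] mean [ 0.4484 -0.0772  0.0052] rect [447.7 -77.1] [19.6 59.2] 22.0
top foot [253, 275, 2, 3, 4] mean [ 0.4321 -0.0542  0.0052] rect [432.4 -54.6] [8.4 2.6] 31.6
```

Emit:
servo_tool(
  jaw=[-1, -1, -1, -1, -1, -1, -1, -1, -1, -1],
  linear=[
    [0.4, 0.1, -1],
    [0.4, 0.1, -2],
    [0.5, 0.1, -3],
    [0, 0, -3],
    [0, 0, -3],
    [0, 0, -3],
    [0, 0, -2.5],
    [0, 0, -2],
    [0, 0, -1.5],
    [0, 0, 0],
  ],
  twist=[0.11, 0.11, 0.115, 0, 0, 0, 0, 0, 0, 0],
  force=60,
)

```text
time_s: 3.05
tcp_pos: [0.4572, -0.0739, 0.0892]
orientation: [-0.173, 0.985, 0.001, -0.003]
ft_force: [-0.0, 0.7, 0.3]
opening: 0.0853
finger_force: 0.0
```

Emit:
servo_tool(
  jaw=[-1, 0, 0.7, 0.7, 0.7, 1, 1, 1, 1, 1],
  linear=[
    [0.2, -0.1, -0.5],
    [0, 0, 0],
    [0, 0, 0],
    [0, 0, 0],
    [0, 0, 0],
    [0, 0, 0],
    [0, 0, 0],
    [0, 0, 0],
    [0, 0, 0],
    [0, 0, 0],
  ],
  twist=[0, 0, 0, 0, 0, 0, 0, 0, 0, 0],
)

```text
time_s: 4.05
tcp_pos: [0.4619, -0.0771, 0.0866]
orientation: [-0.172, 0.985, -0.0, 0.0]
ft_force: [0.2, 0.7, 4.2]
opening: 0.0231
finger_force: 60.9
```

Emit:
servo_tool(
  jaw=[1, 1, 1, 1, 1, 1, 1, 1, 1, 1],
  linear=[
    [0, 0, 0.5],
    [0, 0, 1],
    [0, 0, 2],
    [0, 0, 3],
    [0, 0, 3],
    [0, 0, 3],
    [0, 0, 3],
    [0, 0, 3],
    [0, 0, 2.5],
    [0, 0, 0],
  ],
  twist=[0, 0, 0, 0, 0, 0, 0, 0, 0, 0],
)

```text
time_s: 5.05
tcp_pos: [0.4643, -0.0777, 0.3009]
orientation: [-0.172, 0.985, -0.002, 0.004]
ft_force: [0.1, -0.8, -1.1]
opening: 0.0233
finger_force: 60.3
```

```bash
python3 - <<'E'
from h import *
c=np.array([.4345,-.368]); a=np.deg2rad(-9.2); R=np.array([[np.cos(a),-np.sin(a)],[np.sin(a),np.cos(a)]])
for n in("scene","top"):
    s=dict(np.load(n+".npz")); V=pts(s["d"],s["K"],s["T"]); L=V.copy(); L[...,:2]=(V[...,:2]-c)@R
    # outer/inner edges of roof in cabinet frame
    m=(abs(V[...,2]-.15)<.003)&(abs(L[...,0])<.1)&(abs(L[...,1])<.12)
    q=L[m]; print(n,"roof x/y",np.percentile(q[:,0],[1,99]).round(4),np.percentile(q[:,1],[1,99]).round(4))
    m=(abs(L[...,1])<.04)&(L[...,0]>.0)&(L[...,0]<.062)&(L[...,2]>.02)&(L[...,2]<.14)
    q=L[m]
    for z in np.arange(.04,.14,.006):
        k=q[(q[:,2]>=z)&(q[:,2]<z+.006)]
        if len(k): print(round(z,3),len(k),np.percentile(k[:,0],[5,25,50,75,95]).round(4))
E
```

```text
scene roof x/y [-0.0737  0.0748] [-0.0952  0.0935]
0.04 8 [0.0414 0.0417 0.0419 0.0425 0.0428]
0.046 12 [0.0411 0.0414 0.0419 0.0424 0.043 ]
0.052 13 [0.0409 0.0415 0.0419 0.0421 0.0428]
0.058 19 [0.0412 0.0414 0.042  0.0424 0.0428]
0.064 17 [0.0408 0.0415 0.0422 0.0426 0.0428]
0.07 19 [0.0412 0.0416 0.0418 0.0421 0.0424]
0.088 6 [0.042  0.0421 0.0425 0.0427 0.0428]
0.094 35 [0.0413 0.0418 0.0421 0.0425 0.0431]
0.1 56 [0.0273 0.0308 0.0417 0.0423 0.043 ]
0.106 146 [0.0269 0.0286 0.0317 0.0414 0.0427]
0.112 42 [0.0411 0.0415 0.0421 0.0424 0.0428]
0.118 51 [0.0409 0.0416 0.0421 0.0424 0.0431]
0.124 42 [0.0409 0.0417 0.0421 0.0425 0.0431]
0.13 97 [0.0411 0.042  0.0431 0.045  0.0467]
0.136 7 [0.0415 0.0416 0.0421 0.0432 0.044 ]
top roof x/y [-0.077   0.0724] [-0.094   0.0936]
0.04 33 [0.0389 0.0397 0.0413 0.043  0.0446]
0.046 32 [0.0372 0.0391 0.0412 0.0422 0.0443]
0.052 42 [0.0382 0.0403 0.0414 0.0435 0.0449]
0.058 26 [0.0378 0.0402 0.0412 0.0421 0.0436]
0.064 38 [0.0384 0.0399 0.0412 0.0428 0.0446]
0.07 34 [0.0372 0.0392 0.0409 0.042  0.0435]
0.076 27 [0.0375 0.039  0.0404 0.0415 0.0425]
0.088 9 [0.043  0.0436 0.0439 0.0439 0.0445]
0.094 35 [0.0291 0.0348 0.0404 0.0415 0.0439]
0.1 80 [0.0258 0.0296 0.0365 0.0408 0.0437]
0.106 77 [0.0243 0.0271 0.0375 0.0417 0.0438]
0.112 39 [0.0265 0.0391 0.0409 0.0426 0.0442]
0.118 40 [0.0389 0.0401 0.0414 0.0426 0.0444]
0.124 45 [0.039  0.0399 0.0409 0.0439 0.0459]
0.13 42 [0.0387 0.04   0.042  0.0438 0.0455]
0.136 9 [0.0357 0.0367 0.039  0.0402 0.0409]
```

Emit:
servo_tool(
  jaw=[1, 1, 1, 1, 1, 1, 1, 1, 1, 1],
  linear=[
    [-0.3, -2, 0],
    [-0.5, -3.2, 0],
    [-0.6, -4, 0],
    [-0.6, -4, 0],
    [-0.6, -4, 0],
    [-0.6, -4, 0],
    [-0.6, -3.6, 0],
    [-0.4, -2.5, 0],
    [-0.3, -1.5, 0],
    [0, 0, 0],
  ],
  twist=[-0.058, -0.06, -0.06, -0.06, -0.06, -0.06, -0.06, -0.06, -0.03, 0],
)

```text
time_s: 6.05
tcp_pos: [0.4158, -0.366, 0.2948]
orientation: [0.082, 0.997, 0.001, -0.001]
ft_force: [-0.1, 0.2, -1.8]
opening: 0.0231
finger_force: 60.1
```

Emit:
servo_tool(
  jaw=[1, 1],
  linear=[
    [0, 0, 0],
    [0, 0, 0],
  ],
  twist=[0, 0],
)

```text
time_s: 6.25
tcp_pos: [0.4169, -0.3635, 0.2959]
orientation: [0.08, 0.997, 0.001, -0.0]
ft_force: [-0.0, 0.6, -2.0]
opening: 0.0232
finger_force: 60.1
```

```bash
python3 - <<'E'
from h import *
o=bot.get_obs(); print(o["tcp_pos"],o["orientation"],o["ft_force"],o["moment"])
p,d,K,T=snap("wrist"); cv2.imwrite("pics/w2.png",p[:,:,::-1]); np.savez("w2",p=p,d=d,K=K,T=T)
ps=[p]
for n in("top","scene"):
    p,d,K,T=snap(n); np.savez(n+"2",p=p,d=d,K=K,T=T)
    ps.append(p)
a=ps[1][150:330,280:460]; b=ps[2][100:370,240:440]
cv2.imwrite("pics/st2.png",np.hstack([cv2.resize(a,(400,400)),cv2.resize(b,(400,540))[:400]])[:,:,::-1])
E
```

```text
[ 0.41691541 -0.36354237  0.29588829] [ 7.99088706e-02  9.96801956e-01  6.19937177e-04 -2.22198425e-04] [-0.02603592  0.55330449 -2.04275736] [ 0.01973667  0.00028358 -0.01925172]
```

View pics/w2.png

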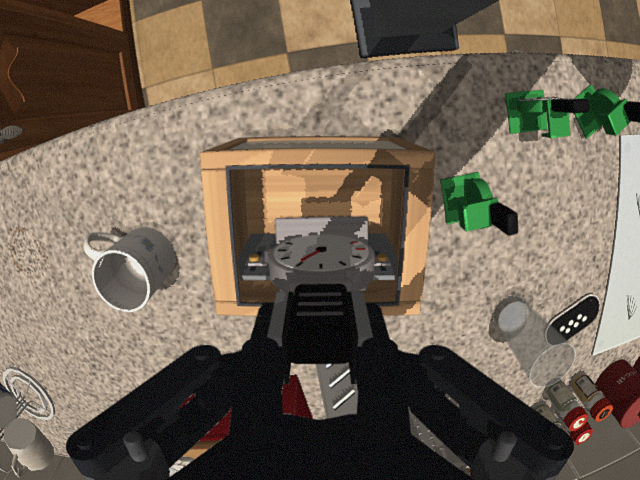

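View pics/st2.png

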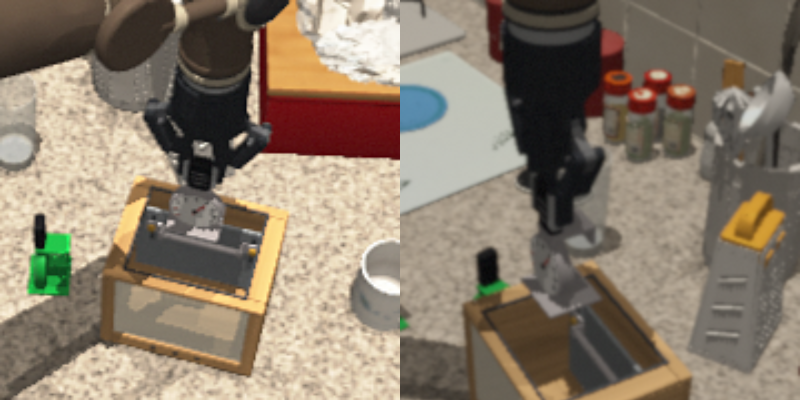

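The wrist view shows the roof hole, corners about (228,166) to (405,305). The held thermometer hangs upright, foot edge at (277–367,218), and the rail and board ends show beside the dial. Next I measure all of these in the one frame.

```bash
cat > m.py <<'E'
from h import *
s=dict(np.load("w2.npz")); W=wpts(s["d"],s["K"],s["T"])
tcp=np.array([.4169,-.3635,.2959])
rects(W,.143,.157,(.3,.6,-.5,-.25),"roof",n=1)
for nm,W2 in (("w",W),)+tuple((n,pts(*[dict(np.load(n+"2.npz"))[k] for k in "dKT"])) for n in("top","scene")):
    rects(W2,.200,.222,(.3,.5,-.45,-.3),nm+" foot",n=1)
c=np.array([.4345,-.368]); a=np.deg2rad(-9.2); R=np.array([[np.cos(a),-np.sin(a)],[np.sin(a),np.cos(a)]])
L=W.copy(); L[...,:2]=(W[...,:2]-c)@R
# roof inner/outer edges
m=(abs(L[...,2]-.15)<.004)&(abs(L[...,0])<.1)&(abs(L[...,1])<.12); q=L[m]; print("roof",np.percentile(q,[1,99],axis=0).round(4).tolist())
# dial face
m=(L[...,2]>.222)&(L[...,2]<.272)&(abs(L[...,1])<.035)&(abs(L[...,0])<.06); q=L[m]
A=np.c_[q[:,1],q[:,2]-.25,np.ones(len(q))]; k,_,_,_=np.linalg.lstsq(A,q[:,0],rcond=None); r=q[:,0]-A@k
for _ in range(3):
    g=abs(r)<.002; k,_,_,_=np.linalg.lstsq(A[g],q[g,0],rcond=None); r=q[:,0]-A@k
print("dial plane x=ky*y+kz*z+c",k.round(4),g.sum(),"y range",np.percentile(q[g,1],[1,99]).round(4),"z",np.percentile(q[g,2],[1,99]).round(4))
m=(L[...,2]>.03)&(L[...,2]<.145)&(L[...,0]>.0)&(L[...,0]<.062)&(abs(L[...,1])<.075)
q=L[m]
for z in np.arange(.04,.14,.006):
    k=q[(q[:,2]>=z)&(q[:,2]<z+.006)]
    if len(k): print(round(z,3),len(k),np.percentile(k[:,0],[5,25,50,75,95]).round(4))
E
python3 m.py
```

```text
roof [200, 148, 235, 168, 13669] mean [ 0.4194 -0.3654  0.1502] rect [ 437.4 -368.7] [190.8 150.5] 80.9
w foot [274, 217, 95, 29, 1962] mean [ 0.4071 -0.3609  0.2139] rect [ 409.1 -361.1] [60.4 19. ] 81.7
top foot [354, 242, 28, 17, 172] mean [ 0.4077 -0.3633  0.2125] rect [ 421.4 -362.5] [59.8 52.1] 82.6
scene foot [300, 232, 41, 27, 431] mean [ 0.4205 -0.3722  0.2142] rect [ 424.8 -363.5] [62.1 53.5] 82.1
roof [[-0.0715, -0.0939, 0.1469], [0.0756, 0.0935, 0.1527]]
dial plane x=ky*y+kz*z+c [-0.0227  0.0146 -0.0254] 3200 y range [-0.0249  0.0299] z [0.224  0.2716]
0.04 67 [0.0432 0.0435 0.0437 0.0438 0.0442]
0.046 94 [0.0432 0.0434 0.0436 0.0439 0.0447]
0.052 92 [0.0429 0.0439 0.0442 0.0445 0.0449]
0.058 61 [0.0437 0.0439 0.0441 0.0443 0.0446]
0.064 64 [0.0435 0.0438 0.044  0.0442 0.0445]
0.07 53 [0.0432 0.0434 0.0437 0.044  0.0442]
0.076 65 [0.0424 0.0431 0.0434 0.0437 0.044 ]
0.082 54 [0.0423 0.0431 0.0437 0.0443 0.0447]
0.088 12 [0.0433 0.0438 0.0439 0.0443 0.0445]
0.094 34 [0.0294 0.0387 0.0413 0.0435 0.044 ]
0.1 108 [0.0294 0.0369 0.0377 0.0409 0.0438]
0.106 253 [0.0298 0.0373 0.0401 0.0409 0.044 ]
0.112 237 [0.0407 0.0419 0.0433 0.0441 0.0446]
0.118 116 [0.0432 0.0435 0.044  0.0443 0.0447]
0.124 150 [0.0431 0.0435 0.0438 0.044  0.0444]
0.13 368 [0.0434 0.0439 0.045  0.0469 0.0487]
0.136 2 [0.0447 0.0451 0.0457 0.0463 0.0467]
```

Board is at about cabinet x 0.041 to 0.044, rail top about 0.110. The thermometer clears the rail by about 11 mm. Next I lower it in front of the rail.

Emit:
servo_tool(
  jaw=[1, 1, 1, 1, 1, 1, 1, 1, 1, 1],
  linear=[
    [-0.05, -0.3, -0.5],
    [0, 0, -1],
    [0, 0, -1.7],
    [0, 0, -2],
    [0, 0, -2],
    [0, 0, -2],
    [0, 0, -2],
    [0, 0, -1.5],
    [0, 0, -1],
    [0, 0, -0.5],
  ],
  twist=[-0.014, 0, 0, 0, 0, 0, 0, 0, 0, 0],
)

```text
time_s: 7.4
tcp_pos: [0.4157, -0.3675, 0.1529]
orientation: [0.088, 0.996, 0.001, -0.001]
ft_force: [-0.8, -1.2, -1.4]
opening: 0.0229
finger_force: 60.2
```

Emit:
servo_tool(
  jaw=[1, 1, 1],
  linear=[
    [0, 0, 0],
    [0, 0, 0],
    [0, 0, 0],
  ],
  twist=[0, 0, 0],
)

```text
time_s: 7.7
tcp_pos: [0.4169, -0.3687, 0.1554]
orientation: [0.088, 0.996, -0.001, 0.001]
ft_force: [-0.4, -1.3, -1.4]
opening: 0.0234
finger_force: 60.2
```

Emit:
servo_tool(
  jaw=[1, 1, 1, 1, 1, 1, 1, 1, 1],
  linear=[
    [0.2, -0.03, -0.1],
    [0.3, -0.05, 0],
    [0.3, -0.05, 0],
    [0.3, -0.05, 0],
    [0.3, -0.05, 0],
    [0.3, -0.05, 0],
    [0.2, -0.03, 0],
    [0, 0, 0],
    [0, 0, 0],
  ],
  twist=[0, 0, 0, 0, 0, 0, 0, 0, 0],
)

```text
time_s: 8.6
tcp_pos: [0.4352, -0.3711, 0.1532]
orientation: [0.088, 0.996, 0.0, -0.0]
ft_force: [-0.4, 0.1, -2.2]
opening: 0.0229
finger_force: 60.2
```

Emit:
servo_tool(
  jaw=[1, 1, 1],
  linear=[
    [0.1, -0.016, 0],
    [0, 0, 0],
    [0, 0, 0],
  ],
  twist=[0, 0, 0],
)

```text
time_s: 8.9
tcp_pos: [0.4362, -0.3713, 0.1533]
orientation: [0.088, 0.996, -0.0, -0.0]
ft_force: [-1.1, 0.5, -1.9]
opening: 0.0235
finger_force: 60.2
```

Emit:
servo_tool(
  jaw=[1, 1, 1],
  linear=[
    [0.1, -0.016, 0],
    [0, 0, 0],
    [0, 0, 0],
  ],
  twist=[0, 0, 0],
)

```text
time_s: 9.2
tcp_pos: [0.4372, -0.3715, 0.1533]
orientation: [0.088, 0.996, -0.0, -0.0]
ft_force: [0.2, 0.6, -1.0]
opening: 0.0232
finger_force: 60.2
```

Emit:
servo_tool(
  jaw=[1, 1, 1, 1],
  linear=[
    [0.1, -0.016, 0],
    [0, 0, 0],
    [0.1, -0.016, 0],
    [0, 0, 0],
  ],
  twist=[0, 0, 0, 0],
)

```text
time_s: 9.6
tcp_pos: [0.4394, -0.3719, 0.1533]
orientation: [0.088, 0.996, -0.0, 0.0]
ft_force: [-0.5, -0.5, -1.5]
opening: 0.0232
finger_force: 60.2
```

Emit:
servo_tool(
  jaw=[1, 1, 1],
  linear=[
    [0.1, -0.016, 0],
    [0, 0, 0],
    [0, 0, 0],
  ],
  twist=[0, 0, 0],
)

```text
time_s: 9.9
tcp_pos: [0.4403, -0.3719, 0.1533]
orientation: [0.088, 0.996, -0.0, -0.0]
ft_force: [-0.8, -0.1, -1.2]
opening: 0.0231
finger_force: 60.2
```

Emit:
servo_tool(
  jaw=[1, 1, 1],
  linear=[
    [0.05, -0.008, 0],
    [0, 0, 0],
    [0, 0, 0],
  ],
  twist=[0, 0, 0],
)

```text
time_s: 10.2
tcp_pos: [0.4407, -0.372, 0.1533]
orientation: [0.088, 0.996, 0.0, -0.0]
ft_force: [1.0, -0.4, -1.5]
opening: 0.0234
finger_force: 60.2
```

Emit:
servo_tool(
  jaw=[1, 1, 1],
  linear=[
    [0.05, -0.008, 0],
    [0, 0, 0],
    [0, 0, 0],
  ],
  twist=[0, 0, 0],
)

```text
time_s: 10.5
tcp_pos: [0.4412, -0.3721, 0.1533]
orientation: [0.088, 0.996, 0.0, -0.0]
ft_force: [-0.0, 0.6, -0.9]
opening: 0.023
finger_force: 60.2
```

Emit:
servo_tool(
  jaw=[1, 1, 1],
  linear=[
    [0.05, -0.008, 0],
    [0, 0, 0],
    [0, 0, 0],
  ],
  twist=[0, 0, 0],
)

```text
time_s: 10.8
tcp_pos: [0.4414, -0.3721, 0.1532]
orientation: [0.088, 0.996, 0.0, -0.0]
ft_force: [-2.5, 0.2, -0.4]
opening: 0.0229
finger_force: 60.3
```

Emit:
servo_tool(
  jaw=[1, 1, 1],
  linear=[
    [0.05, -0.008, 0],
    [0, 0, 0],
    [0, 0, 0],
  ],
  twist=[0, 0, 0],
)

```text
time_s: 11.1
tcp_pos: [0.4415, -0.3721, 0.1532]
orientation: [0.088, 0.996, 0.0, -0.001]
ft_force: [-4.0, 0.1, 1.2]
opening: 0.0233
finger_force: 60.4
```

```bash
python3 -c "
from bench import bot
o=bot.get_obs();print(o['ft_force'],o['moment'],o['tcp_pos'])"
```

```text
[-3.97770223  0.1451572   1.22608088] [ 0.03275568  0.73574891 -0.04747761] [ 0.44145489 -0.37208899  0.15319809]
```

Emit:
servo_tool(
  jaw=[1, 1, 1, 1, 1],
  linear=[
    [-0.05, 0.008, 0],
    [0, 0, -0.2],
    [0, 0, -0.2],
    [0, 0, -0.2],
    [0, 0, 0],
  ],
  twist=[0, 0, 0, 0, 0],
)

```text
time_s: 11.6
tcp_pos: [0.4415, -0.372, 0.1467]
orientation: [0.088, 0.996, 0.0, -0.0]
ft_force: [-3.7, 1.2, 0.0]
opening: 0.0226
finger_force: 60.3
```

Emit:
servo_tool(
  jaw=[1, 1, 1, 1, 1],
  linear=[
    [0, 0, -0.1],
    [0, 0, -0.1],
    [0, 0, -0.1],
    [0, 0, 0],
    [0, 0, 0],
  ],
  twist=[0, 0, 0, 0, 0],
)

```text
time_s: 12.1
tcp_pos: [0.4414, -0.3721, 0.1441]
orientation: [0.088, 0.996, 0.0, -0.0]
ft_force: [-3.8, 0.3, 0.7]
opening: 0.0228
finger_force: 60.3
```

Emit:
servo_tool(
  jaw=[1, 1, 1, 1, 1],
  linear=[
    [0, 0, -0.1],
    [0, 0, -0.1],
    [0, 0, -0.1],
    [0, 0, 0],
    [0, 0, 0],
  ],
  twist=[0, 0, 0, 0, 0],
)

```text
time_s: 12.6
tcp_pos: [0.4414, -0.3721, 0.1412]
orientation: [0.088, 0.996, 0.0, -0.0]
ft_force: [-4.9, 0.1, 1.4]
opening: 0.0228
finger_force: 60.4
```

Emit:
servo_tool(
  jaw=[1, 1, 1, 1, 1],
  linear=[
    [0, 0, -0.1],
    [0, 0, -0.1],
    [0, 0, 0],
    [0, 0, 0],
    [0, 0, 0],
  ],
  twist=[0, 0, 0, 0, 0],
)

```text
time_s: 13.1
tcp_pos: [0.4414, -0.3721, 0.1392]
orientation: [0.088, 0.996, 0.0, -0.0]
ft_force: [-5.9, 0.7, 1.4]
opening: 0.0228
finger_force: 60.4
```

Emit:
servo_tool(
  jaw=[1, 1, 1, 1, 1],
  linear=[
    [0, 0, -0.1],
    [0, 0, -0.1],
    [0, 0, -0.1],
    [0, 0, 0],
    [0, 0, 0],
  ],
  twist=[0, 0, 0, 0, 0],
)

```text
time_s: 13.6
tcp_pos: [0.4415, -0.3721, 0.1362]
orientation: [0.088, 0.996, 0.0, -0.0]
ft_force: [-4.9, 0.3, 0.2]
opening: 0.0233
finger_force: 60.4
```

Emit:
servo_tool(
  jaw=[1, 1, 1, 1, 1],
  linear=[
    [-0.04, 0.006, -0.1],
    [0, 0, -0.1],
    [0, 0, -0.1],
    [0, 0, 0],
    [0, 0, 0],
  ],
  twist=[0, 0, 0, 0, 0],
)

```text
time_s: 14.1
tcp_pos: [0.4414, -0.3721, 0.1331]
orientation: [0.088, 0.996, -0.0, 0.0]
ft_force: [-4.3, 0.4, 0.2]
opening: 0.0235
finger_force: 60.4
```

Emit:
servo_tool(
  jaw=[1, 1, 1, 1, 1],
  linear=[
    [0, 0, -0.1],
    [0, 0, -0.1],
    [0, 0, -0.1],
    [0, 0, 0],
    [0, 0, 0],
  ],
  twist=[0, 0, 0, 0, 0],
)

```text
time_s: 14.6
tcp_pos: [0.4414, -0.3721, 0.1301]
orientation: [0.088, 0.996, -0.0, 0.0]
ft_force: [-4.6, -0.9, 0.0]
opening: 0.0234
finger_force: 60.4
```

Emit:
servo_tool(
  jaw=[1, 1, 1, 1],
  linear=[
    [0, 0, -0.1],
    [0, 0, -0.1],
    [0, 0, 0],
    [0, 0, 0],
  ],
  twist=[0, 0, 0, 0],
)

```text
time_s: 15.0
tcp_pos: [0.4414, -0.3721, 0.1281]
orientation: [0.088, 0.996, -0.0, 0.0]
ft_force: [-3.2, -0.5, 0.7]
opening: 0.0234
finger_force: 60.4
```

Underside is about 0.042. I expect the rail at about 0.040, so I go in 0.5 mm steps.

Emit:
servo_tool(
  jaw=[1, 1, 1],
  linear=[
    [0, 0, -0.05],
    [0, 0, 0],
    [0, 0, 0],
  ],
  twist=[0, 0, 0],
)

```text
time_s: 15.3
tcp_pos: [0.4414, -0.3721, 0.1278]
orientation: [0.088, 0.996, -0.0, 0.0]
ft_force: [-4.7, 0.9, 1.4]
opening: 0.0226
finger_force: 60.4
```

Emit:
servo_tool(
  jaw=[1, 1, 1],
  linear=[
    [0, 0, -0.05],
    [0, 0, 0],
    [0, 0, 0],
  ],
  twist=[0, 0, 0],
)

```text
time_s: 15.6
tcp_pos: [0.4414, -0.3721, 0.1273]
orientation: [0.088, 0.996, -0.0, 0.0]
ft_force: [-4.1, 1.4, 0.4]
opening: 0.0232
finger_force: 60.4
```

Emit:
servo_tool(
  jaw=[1, 1, 1],
  linear=[
    [0, 0, -0.05],
    [0, 0, 0],
    [0, 0, 0],
  ],
  twist=[0, 0, 0],
)

```text
time_s: 15.9
tcp_pos: [0.4414, -0.3722, 0.1267]
orientation: [0.088, 0.996, -0.0, 0.0]
ft_force: [-3.7, 0.2, 0.6]
opening: 0.0233
finger_force: 60.4
```

Emit:
servo_tool(
  jaw=[1, 1, 1],
  linear=[
    [0, 0, -0.05],
    [0, 0, 0],
    [0, 0, 0],
  ],
  twist=[0, 0, 0],
)

```text
time_s: 16.2
tcp_pos: [0.4413, -0.3722, 0.1262]
orientation: [0.088, 0.996, -0.0, 0.0]
ft_force: [-3.7, -0.1, -0.1]
opening: 0.0232
finger_force: 60.4
```

Emit:
servo_tool(
  jaw=[1, 1, 1],
  linear=[
    [0, 0, -0.05],
    [0, 0, 0],
    [0, 0, 0],
  ],
  twist=[0, 0, 0],
)

```text
time_s: 16.5
tcp_pos: [0.4414, -0.3721, 0.1257]
orientation: [0.088, 0.996, -0.0, 0.0]
ft_force: [-3.6, 0.3, 1.0]
opening: 0.0231
finger_force: 60.4
```

Emit:
servo_tool(
  jaw=[1, 1, 1],
  linear=[
    [0, 0, -0.05],
    [0, 0, 0],
    [0, 0, 0],
  ],
  twist=[0, 0, 0],
)

```text
time_s: 16.8
tcp_pos: [0.4414, -0.3721, 0.1252]
orientation: [0.088, 0.996, -0.0, 0.0]
ft_force: [-2.6, -0.6, 0.3]
opening: 0.0233
finger_force: 60.4
```

Emit:
servo_tool(
  jaw=[1, 1, 1],
  linear=[
    [0, 0, -0.05],
    [0, 0, 0],
    [0, 0, 0],
  ],
  twist=[0, 0, 0],
)

```text
time_s: 17.1
tcp_pos: [0.4413, -0.3721, 0.125]
orientation: [0.088, 0.996, -0.0, 0.0]
ft_force: [-3.5, 0.6, 2.2]
opening: 0.023
finger_force: 60.7
```

Emit:
servo_tool(
  jaw=[1, 1, 1],
  linear=[
    [0, 0, -0.05],
    [0, 0, 0],
    [0, 0, 0],
  ],
  twist=[0, 0, 0],
)

```text
time_s: 17.4
tcp_pos: [0.4413, -0.3722, 0.1249]
orientation: [0.088, 0.996, -0.0, -0.0]
ft_force: [-5.2, 2.3, 3.7]
opening: 0.0232
finger_force: 61.1
```

The rail now carries it: z has stalled at 0.1249, rail top about 0.109, with an upward force. I release gently.

Emit:
servo_tool(
  jaw=[1, 1, 1, 0.4, 0.35, 0.3, 0.2, 0.1, 0, -0.1],
  linear=[
    [-0.03, 0, 0],
    [0, 0, 0],
    [0, 0, 0],
    [0, 0, 0],
    [0, 0, 0],
    [0, 0, 0],
    [0, 0, 0],
    [0, 0, 0],
    [0, 0, 0],
    [0, 0, 0],
  ],
  twist=[0, 0, 0, 0, 0, 0, 0, 0, 0, 0],
  force=20,
)

```text
time_s: 18.4
tcp_pos: [0.4411, -0.3722, 0.1242]
orientation: [0.088, 0.996, -0.0, 0.0]
ft_force: [0.2, -0.8, 0.0]
opening: 0.047
finger_force: 0.0
```

```bash
python3 - <<'E'
from h import *
o=bot.get_obs(); print(o["tcp_pos"],o["ft_force"],o["opening"],o["finger_force"])
ps=[]
for n in("wrist","scene"):
    p,d,K,T=snap(n); np.savez(n+"3",p=p,d=d,K=K,T=T); ps.append(p)
cv2.imwrite("pics/st3.png",np.hstack([cv2.resize(ps[0][140:440,180:480],(400,400)),cv2.resize(ps[1][180:370,240:430],(400,400))])[:,:,::-1])
E
```

```text
[ 0.44107181 -0.37215742  0.1242378 ] [ 0.18609894 -0.75374952  0.04411172] 0.046975841550892704 0.0
```

View pics/st3.png

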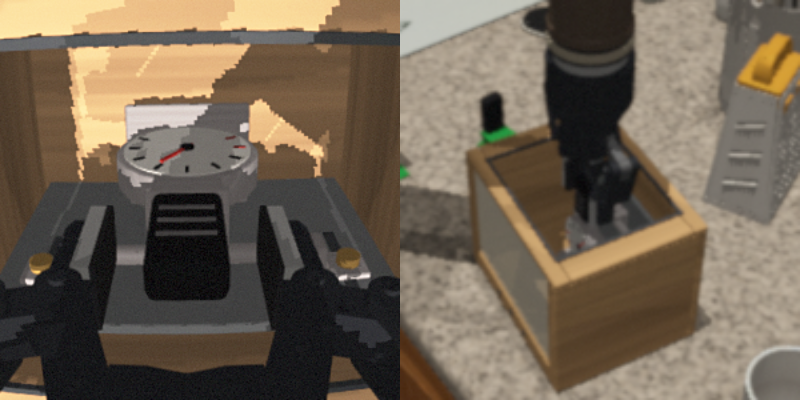

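It hangs on the rail with both fingers clear of the head (left crop, head at (187,245)). I go straight up.

Emit:
servo_tool(
  jaw=[-0.1, -0.1, -0.1, -0.1, -0.1, -0.1, -0.1, -0.1, -0.1, -0.1],
  linear=[
    [0, 0, 0.3],
    [0, 0, 0.5],
    [0, 0, 1],
    [0, 0, 1.5],
    [0, 0, 2],
    [0, 0, 2.5],
    [0, 0, 2.5],
    [0, 0, 2.5],
    [0, 0, 2],
    [0, 0, 0],
  ],
  twist=[0, 0, 0, 0, 0, 0, 0, 0, 0, 0],
)

```text
time_s: 19.5
tcp_pos: [0.4431, -0.3741, 0.2778]
orientation: [0.088, 0.996, -0.003, 0.004]
ft_force: [0.6, 0.6, -0.9]
opening: 0.047
finger_force: 0.0
```

```bash
python3 - <<'E'
from h import *
p,d,K,T=snap("wrist"); W=wpts(d,K,T); L=W.copy()
c=np.array([.4374,-.3687]); a=np.deg2rad(-9.1); R=np.array([[np.cos(a),-np.sin(a)],[np.sin(a),np.cos(a)]]); L[...,:2]=(W[...,:2]-c)@R
dk=p.max(-1)<75
rects(L,.15,.168,(-.05,.05,-.05,.05),"headtop (cab)",cond=dk,n=1)
rects(L,.036,.05,(-.05,.03,-.05,.05),"foot (cab)",n=1)
rects(L,.108,.122,(-.03,.06,-.03,.03),"bridge (cab)",n=1)
cv2.imwrite("pics/w4.png",p[:,:,::-1])
E
```

```text
headtop (cab) [307, 208, 32, 21, 599] mean [ 0.0023 -0.0026  0.1579] rect [ 3.6 -2.8] [23.2 14.5] 88.3
foot (cab) [293, 171, 59, 16, 692] mean [-0.0065 -0.0025  0.0427] rect [-4.7 -2.9] [60. 16.] 89.2
bridge (cab) [292, 196, 69, 53, 1240] mean [ 0.03   -0.0014  0.1137] rect [19.4 -0.1] [45.2 59.7] 0.4
```

View pics/w4.png

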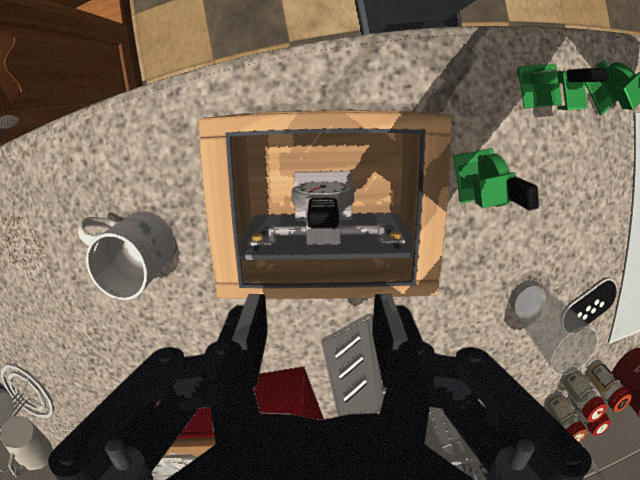

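The thermometer hangs on the rail, head at (323,212), clip over the rail at (323,235): origin x about 10 mm, y about -3 mm, underside about 39 mm. The robot is clear.

```bash
python3 -c "
from bench import bot
print(bot.finish_job())"
```

```text
the job is handed in; nothing more can be done
None
```

The thermometer hangs by its clip on the rail, dial to the clear front, with the robot clear, and the job is handed in at about 20 s; no verdict came back.

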